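# Release the shaker's transport lock and close its stayed lid

## Robot

A 6-joint arm with a two-finger parallel gripper is mounted at the origin on the work surface. World frame = base frame: x ahead of the robot, y to its left, z up, the work surface at z = 0. Lengths are in m, angles in rad, forces in N, time in s.
With the tool pointing down it reaches from about 0.25 to 0.85 m from the base axis. Payload 12.5 kg.
Tool frame: the origin (TCP) lies on the centre line of the jaws, within the pads' length; the fingertips stand bot.tcp_to_tips ahead of it and the grasp point (between the pads) lies 6 mm ahead of it (bot.tcp_to_tips is the distance from the TCP to the fingertips, in m); z points along the fingers, y is the line along which they close (so a half turn about z gives the same grasp; the last joint's range is limited). The gripper opens to 93 mm and grips with 3 to 60 N. Pads are 15 mm wide; open, the fingers measure 128 mm over their backs; the gripper's body (75 mm by 188 mm) begins 65 mm behind the grasp point.
Start: joints at [-0.085, 0.351, 1.652, -0, 1.139, -0.085], TCP at [0.55, 0, 0.244] pointing down, gripper open.
Joint ranges: [-2.75, 2.75], [-0.79, 2.1], [0.01, 2.65], [-1.57, 4.71], [0.07, 3.14], [-2.87, 2.87]. Speed limits (rad/s): [2.22, 2.22, 2.79, 3.14, 3.14, 3.14].

## Interface

Orientations are given as [roll, pitch, yaw] about the fixed x, y, z axes, in that order (R = Rz(yaw) Ry(pitch) Rx(roll)).
In Python, from plant import bot, fingers, kin, eyes, workorder, telemetry gives the robot as it stands. Calls block until the motion is done:
- bot.goto(position, orientation): joint-space move of the TCP to a pose.
- bot.move_linear(position, vel=0.15, ori=None): straight line of the TCP; ori=None keeps the orientation; vel is the mean speed in m/s.
- bot.move_j(angles): joint-space move.
- fingers.open_gripper() and fingers.clamp(force=None): open the fingers fully, or close them until they stop; force is the grip in N (None keeps the last).
- bot.dwell(seconds).
- kin.ik(position, orientation): joint angles nearest the present ones, or None.
- eyes.capture(name): name is "scene" or "side" or "wrist"; returns (picture, depth): 384x512x3 uint8, red, green, blue; 384x512 float32, m along the optical axis (not along the pixel's ray), 0 where there is no reading.
- eyes.camera_info(name): a dict with "camera_matrix" (3x3 intrinsics, pixels), "rvec" (rotation vector, rad) and "tvec" (3), from world to camera coordinates, as OpenCV has them; the wrist camera has in their place "T_tool_cam" (4x4, takes a point from camera to tool coordinates, whose origin is the TCP and whose axes are the flange's). Camera axes: x right, y down, z forward; pixel columns grow to the right and rows downward; lengths in m; the calibration is good to about 2 mm. The wrist camera is an equidistant fisheye: a pixel r from the principal point sees the ray r / f radians off the axis. A picture is of the moment at which its call begins: read the wrist's pose just before it. camera_info takes no time and is no camera call.
A pose or a line that the arm cannot do raises bot.PlanningError and nothing moves.
- workorder.sign_off(): hands the job in; it is judged then, once.
Readings, each from a call of its own:
- telemetry.get_time_s(): time.
- telemetry.get_q(): joint angles.
- telemetry.get_joint_velocities(): joint speeds.
- telemetry.get_effort(): joint torques, N m.
- telemetry.get_tcp_pos(): TCP position.
- telemetry.get_ee_rot(): TCP orientation.
- telemetry.get_ft_force(): force on the tool from outside, world axes, zero at the start.
- telemetry.get_wrist_torque(): the same for the moment, N m.
- telemetry.get_opening(): finger opening in m.
- telemetry.get_grip_force(): force on a finger pad.
Only numpy, scipy, OpenCV 4.12 (cv2) and the standard library are available. Lean on these libraries where they do the work, as an engineer would, in place of code of your own. Each camera call takes 0.05 s, during which the arm holds its last target. There are 200 camera calls.

## Task

Free the benchtop shaker for use: raise its lid to the stop and let it back down a little until the folding stay on its side locks straight, then throw the transport-lock lever inside all the way over to the other side. After that lift the lid slightly to free the stay, push the stay's knee so that it folds, and lower the lid gently until it is fully shut; do not force the knee while it is locked, and do not disturb the bottle, beaker and box standing around.

Things in the scene. Friction and masses are not known exactly. Their poses are not given: they have to be found in the camera images.
- shaker: Benchtop shaker, white enclosure fixed on the bench, 200 mm deep (its x), 260 wide (its y), 100 high, open on top under the lid; walls 8 mm, inside floor 14 mm high. Origin: centre of its underside, z up; the front (-x, black panel) faces the robot. The lid's hinge axis lies along y at x = +100, z = 100 mm. A folding stay is on its right side (-y).
- lid (a joint): Lid angle, rad: 0 shut, grows as the front edge rises. White frame with clear window, 260 x 200 x 16 mm, 0.45 to 0.65 kg. Stiff friction hinge (1 N m): it stays where left even with the stay unlocked; 5 to 12 N at the bar raise it, 1 to 4 N push it down. The straightening stay stops it at 1.3 to 1.5; let back about 0.18 it rests on the locked stay (1.1 to 1.35).
- lid_bar (a point): Middle of the lid's handle: a round steel bar, 12 mm diameter, 140 mm long, parallel to the hinge, 45 mm in front of the lid's front edge (245 mm from the hinge axis, 8 mm above the lid's underside plane). It can turn in the fingers. Clear space between bar and lid edge 39 mm.
- stay_foot (a point): Lower pivot of the stay on the enclosure's right side, at the shaker's x = -30, y = -150, z = 70 mm; fixed. Two flat steel links of 78.5 mm join at a knee; the upper one ends on a bracket on the lid's side edge, 92 to 108 mm from the hinge. Each unit's bracket is set differently, so the lid angle at which the stay locks is not known and must be felt.
- stay_knee (a joint): Knee of the stay, rad: about 0 folded (lid shut), 2.45 to 2.65 when the links are in line. It straightens by itself as the lid is raised to its stop. Folding makes the value fall: the knee then moves towards the hinge and down, away from the shaker's front.
- stay_slip (a joint): Lost motion of the upper link at the knee, m: -0.007 when the lid rests down on the straight stay, +0.007 when lifted to its stop. Straight and below about -0.002, a tooth sits between two pins and the knee is locked however hard it is pushed; above 0.004 the knee is free and folds with a push of 3 to 15 N. With the stay folded it slides loosely and means nothing.
- knee_pin (a point): Middle of the free part of the push pin standing out sideways (-y of the shaker) at the knee: steel, 12 mm diameter, free length 70 mm, black end cap of 18 mm; this point is 205 mm from the shaker's middle plane. The pin moves on a circle of 78.5 mm radius about the stay's foot pivot; when straight it is about 130 mm above the bench.
- lock_lever (a joint): Transport-lock lever inside the enclosure, rad: 0 leaning to the shaker's right (-y), 1.0 leaning fully to its left (+y); starts between 0 and 0.15. It stays where left and needs about 1 to 2 N at the tip. Its pivot is at the shaker's x = -40 mm, y = 0, z = 36 mm.
- lock_lever_tip (a point): Centre of the black ball (26 mm diameter) at the end of the lever, 55 mm from its pivot, around 85 mm above the bench, just below the lid.
- wash_bottle: Bystander: white bottle, 64 mm diameter, 150 mm high, on the shaker's left. Origin at the centre of its underside.
- beaker: Bystander: glass beaker, 76 mm diameter, 90 mm high, on the shaker's left. Origin at the centre of its underside.
- tip_box: Bystander: grey box, 115 x 80 x 50 mm, on the shaker's right. Origin at the centre of its underside.

How it is judged:
By the outcome, as a careful person would: the job done as asked, in the order asked, and still so for the second after the job is handed in, with the robot touching nothing.
It also fails if it takes over 72 s, if anything falls off the work surface, if the arm or the gripper's body presses on something with over 40 N, if the wrist force passes 120 N, or if a joint passes its speed limit or range.

## Working session

There is one attempt and no reset: what is moved stays moved. The work goes in short steps, each a Python script; the robot and the scene stay as the last script left them, time stands still between calls to the robot, and variables do not carry over. Pictures are saved under pics/ and viewed, at most 10 in all, crops included, and the job is handed in when it is done.

```bash
ls; mkdir -p pics; python3 - <<'E'
from plant import bot, fingers, kin, eyes, workorder, telemetry as t
import cv2,numpy as np
np.set_printoptions(precision=4,suppress=True)
ims=[]
for n in("scene","side"):
    p,d=eyes.capture(n); np.savez(f"pics/{n}0.npz",p=p,d=d); cv2.imwrite(f"pics/{n}0.png",p[:,:,::-1]); i=eyes.camera_info(n); print(i)
print(eyes.camera_info("wrist"),bot.tcp_to_tips,t.get_time_s(),t.get_ee_rot(),t.get_tcp_pos(),t.get_opening())
E
```

```text
pics
{'camera_matrix': array([[443.5556,   0.    , 256.6295],
       [  0.    , 443.5556, 193.8729],
       [  0.    ,   0.    ,   1.    ]]), 'rvec': array([ 1.3092,  2.4408, -0.7608]), 'tvec': array([ 0.3383, -0.3743,  1.3045])}
{'camera_matrix': array([[422.6458,   0.    , 257.3638],
       [  0.    , 422.6458, 190.1989],
       [  0.    ,   0.    ,   1.    ]]), 'rvec': array([ 2.1365, -0.2883,  0.1355]), 'tvec': array([-0.5446,  0.1992,  0.8466])}
{'camera_matrix': array([[297.3186,   0.    , 249.6498],
       [  0.    , 297.3186, 191.5239],
       [  0.    ,   0.    ,   1.    ]]), 'T_tool_cam': array([[ 0.0009, -0.9598, -0.2805,  0.0775],
       [ 1.    ,  0.0009,  0.0003, -0.0013],
       [-0.    , -0.2805,  0.9598, -0.1423],
       [ 0.    ,  0.    ,  0.    ,  1.    ]])} 0.025 0.1 [-3.1406 -0.0001  1.5708] [0.5497 0.0001 0.2432] 0.09297749623450689
```

View pics/scene0.png

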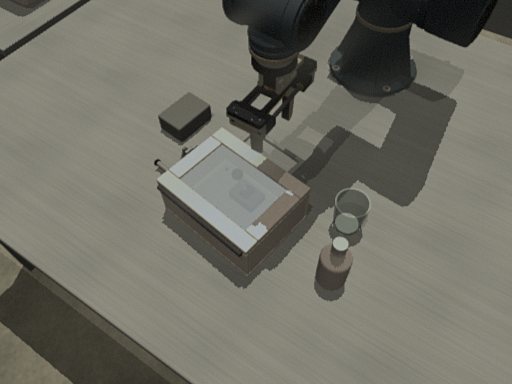

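View pics/side0.png

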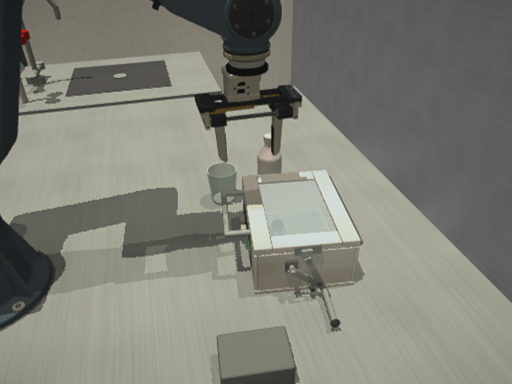

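The scene view shows the shaker lid with corners near (226,129), (310,185), (248,252) and (158,183), the bar around (285,155) and the pin cap at (157,163). In the side view the bar is at about (225,212) and the pin cap at (335,323). Next I'll get the pose from depth and rays.

```bash
cat > h.py <<'E'
import numpy as np,cv2
from plant import bot,fingers,kin,eyes,workorder,telemetry as t
np.set_printoptions(precision=4,suppress=True)
def cam(n):
    i=eyes.camera_info(n);return i["camera_matrix"],cv2.Rodrigues(i["rvec"])[0],i["tvec"]
def cloud(n,d):
    K,R,T=cam(n);v,u=np.mgrid[:384,:512]
    c=np.stack([(u-K[0,2])/K[0,0]*d,(v-K[1,2])/K[1,1]*d,d],-1)
    return (c-T)@R
def ray(n,u,v,z):
    K,R,T=cam(n);o=-R.T@T;r=R.T@np.linalg.solve(K,[u,v,1]);return o+r*(z-o[2])/r[2]
def tri(pa,pb):
    P=[];
    for n in("scene","side"):
        K,R,T=cam(n);P.append(K@np.c_[R,T])
    X=cv2.triangulatePoints(P[0],P[1],np.float64(pa).reshape(2,1),np.float64(pb).reshape(2,1));return X[:3,0]/X[3,0]
E
python3 - <<'E'
from h import *
print("cap tri",tri((157,163),(335,323)))
for n in("scene","side"):
    z=np.load(f"pics/{n}0.npz");P=cloud(n,z["d"]);m=(z["d"]>0)&(P[...,2]>.1)&(P[...,2]<.13)&(P[...,0]>.3)&(abs(P[...,1])<.4)&(P[...,0]<1)
    m=m.astype(np.uint8);k,l,s,c=cv2.connectedComponentsWithStats(m)
    for j in range(1,k):
        if s[j,4]>60:
            Q=P[l==j];print(n,s[j],Q.mean(0),np.median(Q[:,2]))
    j=1+np.argmax(s[1:,4]);Q=P[l==j];r=cv2.minAreaRect(Q[:,:2].astype(np.float32));print(r,cv2.boxPoints(r))
    # image of top-down map
o=[]
for n,(x,y,w,h) in {"scene":(130,100,200,180),"side":(200,150,180,190)}.items():
    p=cv2.imread(f"pics/{n}0.png")[y:y+h,x:x+w];o.append(cv2.resize(p,(400,int(h*400/w)),interpolation=3)[:360])
cv2.imwrite("pics/crop.png",np.hstack([a for a in o]))
for q in[(226,129),(310,185),(248,252),(158,183)]:print("scene",ray("scene",*q,.116))
for q in[(243,174),(327,172),(359,240),(250,250)]:print("side",ray("side",*q,.116))
E
```

```text
cap tri [ 0.6311 -0.2778  0.0191]
scene [  156   127   154   129 11055] [ 0.6402 -0.0361  0.1143] 0.11433168215489639
scene [322 243  30  27 475] [0.6641 0.2175 0.1108] 0.1094995525319025
((0.6103514432907104, -0.054442062973976135), (0.2897576093673706, 0.2610739469528198), 81.90978240966797) [[ 0.4607 -0.1795]
 [ 0.7192 -0.2162]
 [ 0.76    0.0706]
 [ 0.5015  0.1074]]
side [260 144  20  15 144] [0.6451 0.202  0.111 ] 0.10907451350532785
side [ 221  170  142   92 8448] [ 0.6222 -0.0666  0.1124] 0.11209808075403219
((0.6104012131690979, -0.05364719033241272), (0.29024702310562134, 0.25956183671951294), 81.53913879394531) [[ 0.4607 -0.1781]
 [ 0.7174 -0.2163]
 [ 0.7601  0.0708]
 [ 0.5034  0.109 ]]
scene [ 0.5167 -0.1443  0.116 ]
scene [0.5478 0.0948 0.116 ]
scene [0.7471 0.0746 0.116 ]
scene [ 0.7185 -0.1742  0.116 ]
side [0.5583 0.103  0.116 ]
side [0.7483 0.0568 0.116 ]
side [ 0.7097 -0.1862  0.116 ]
side [ 0.5095 -0.158   0.116 ]
```

View pics/crop.png

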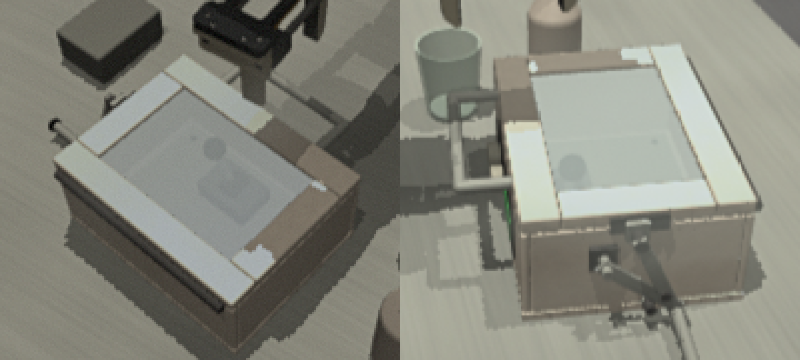

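The crop confirms the bar in front of the lid on the robot side, the lever ball visible through the window, and the folded stay with its pin low on the right. Now I'll refine the shaker pose in its own frame and check reach.

```bash
python3 - <<'E'
from h import *
yaw=-.143;c0=np.array([.632,-.042]);c,s=np.cos(yaw),np.sin(yaw);R=np.array([[c,-s],[s,c]])
for n in("scene","side"):
    z=np.load(f"pics/{n}0.npz");P=cloud(n,z["d"]);ok=(z["d"]>0)
    L=P.copy();L[...,:2]=(P[...,:2]-c0)@R
    top=ok&(L[...,2]>.106)&(L[...,2]<.124)&(abs(L[...,0])<.2)&(abs(L[...,1])<.2)
    Q=L[top]
    for lab,cl,k in(("back",abs(Q[:,1])<.1,0),("left",(abs(Q[:,0]-.03)<.05),1)):
        for lo,hi in((-.1,-.03),(.03,.1)):
            o=1-k;q=Q[(Q[:,o]>lo)&(Q[:,o]<hi)][:,k]
            print(n,lab,lo,"p1,p99",np.percentile(q,[.5,1,99,99.5]))
    b=ok&(L[...,0]<-.115)&(L[...,0]>-.19)&(abs(L[...,1])<.1)&(L[...,2]>.085)&(L[...,2]<.13)
    q=L[b];print("bar",len(q),np.median(q,0),q.min(0),q.max(0)); f=q[(q[:,0]<-.135)]
    print(" bar fit slope",np.polyfit(f[:,1],f[:,0],1),np.percentile(f[:,0],[5,50,95]),np.percentile(f[:,2],[5,50,95]))
    for nm,(x,y,w,zlo,zhi) in {"box":(.5,-.3,.15,.04,.06),"beak":(.5,.2,.25,.07,.095),"bot":(.65,.2,.08,.12,.17)}.items():
        m=ok&(abs(P[...,0]-x)<w)&(abs(P[...,1]-y)<w)&(P[...,2]>zlo)&(P[...,2]<zhi)&((L[...,1]>.15)|(L[...,1]<-.19))
        if m.sum()>5:print(nm,m.sum(),P[m].min(0),P[m].max(0))
E
```

```text
scene back -0.1 p1,p99 [-0.1327 -0.1188  0.1074  0.1086]
scene back 0.03 p1,p99 [-0.1449 -0.1431  0.1068  0.1079]
scene left -0.1 p1,p99 [-0.1289 -0.1273  0.128   0.1283]
scene left 0.03 p1,p99 [-0.1289 -0.1268  0.128   0.1285]
bar 316 [-0.1394  0.0269  0.1143] [-0.1503 -0.0765  0.1062] [-0.115   0.0746  0.1195]
 bar fit slope [-0.0031 -0.1412] [-0.147  -0.1406 -0.137 ] [0.1091 0.1143 0.1173]
box 1122 [ 0.4175 -0.3584  0.0402] [ 0.5383 -0.2683  0.0576]
beak 754 [0.4836 0.1466 0.07  ] [0.6863 0.2469 0.095 ]
bot 307 [0.6403 0.201  0.12  ] [0.6717 0.2308 0.1547]
side back -0.1 p1,p99 [-0.148  -0.1467  0.0989  0.1007]
side back 0.03 p1,p99 [-0.1473 -0.1452  0.0987  0.0998]
side left -0.1 p1,p99 [-0.1326 -0.1322  0.1228  0.1246]
side left 0.03 p1,p99 [-0.1329 -0.1324  0.1222  0.1245]
bar 397 [-0.1405 -0.0213  0.1122] [-0.1494 -0.0796  0.1015] [-0.1152  0.0706  0.1159]
 bar fit slope [-0.0022 -0.143 ] [-0.1487 -0.1431 -0.1374] [0.1078 0.1124 0.1146]
box 3422 [ 0.4146 -0.3604  0.04  ] [ 0.5357 -0.2699  0.0535]
beak 639 [0.4838 0.144  0.07  ] [0.6831 0.2248 0.0948]
bot 97 [0.6393 0.1986 0.12  ] [0.6591 0.2262 0.1512]
```

```bash
cat >> h.py <<'E'
from scipy.spatial.transform import Rotation as Rot
YAW=-.1435;C0=np.array([.6348,-.0442,0]);B=Rot.from_euler('z',YAW).as_matrix()
def W(p):return C0+B@np.asarray(p,float)
def ori(phi,flip=0):
    # phi: down angle (rad); flip=0: tool x=+Y (closes in shaker xz plane); 1: tool y=+Y
    z=np.array([np.cos(phi),0,-np.sin(phi)]);Y=np.array([0,1.,0])
    M=np.c_[np.cross(Y,z),Y,z] if flip else np.c_[Y,np.cross(z,Y),z]
    return Rot.from_matrix(B@M).as_euler('xyz'),B@z
def bar(a):return np.array([.1-.245*np.cos(a)+.008*np.sin(a),0,.1+.245*np.sin(a)+.008*np.cos(a)])
def barpose(a,phi,back=0):
    o,z=ori(phi);return W(bar(a))-z*(.006+back),o
def lidangle(p,phi): # lid angle from TCP pos while gripping
    v=B.T@(p+.006*ori(phi)[1]-C0)-[.1,0,.1];return np.arctan2(v[2],-v[0])-np.arctan2(.008,.245)
def phi(a):return np.radians(40)+a*np.radians(35)/1.3
def tip(p,ph,flip=0,back=0): # pose with fingertip centre at shaker-frame p
    o,z=ori(ph,flip);return W(p)-z*(bot.tcp_to_tips+back),o
def st(*x):print(round(t.get_time_s(),2),*x,"F",t.get_ft_force()@B,"op",round(t.get_opening(),4))
E
python3 - <<'E'
from h import *
for a in(0,.4,.8,1.2,1.45):print(a,kin.ik(*barpose(a,phi(a))),kin.ik(*barpose(a,phi(a),.08)))
for p in(35,50,60):print(p,kin.ik(*barpose(0,np.radians(p),.08)))
print("lever",[kin.ik(*tip((-.04,y,.068),np.radians(75),1)) for y in(-.065,.01)])
for f in(45,55):print("pin",[kin.ik(*tip((x,-.2,z),np.radians(f),0,.03)) for x,z in((.01,.13),(.045,.09))])
st()
E
```

```text
0 None None
0.4 [-0.142   0.1393  2.2165 -0.0096  0.1011  0.0108] [-0.1417 -0.0856  2.2517 -0.004   0.2908  0.0052]
0.8 [-0.1423  0.1502  1.8834 -0.001   0.6112  0.0019] [-0.1422  0.0034  1.8644 -0.0009  0.7771  0.0018]
1.2 [-0.1426  0.3315  1.4752 -0.0003  1.0261  0.0011] [-0.1425  0.2439  1.412  -0.0003  1.1769  0.0011]
1.45 [-0.1427  0.499   1.1819 -0.0002  1.2694  0.0008] [-0.1427  0.4445  1.0838 -0.0002  1.4219  0.0008]
35 None
50 None
60 [-0.1418  0.0924  2.2795 -0.0034  0.2461  0.0048]
lever [array([-0.2669,  0.5295,  1.8441,  0.0654,  0.509 , -1.7471]), array([-0.1234,  0.5333,  1.8368, -0.0107,  0.5098, -1.542 ])]
pin [array([-0.5901,  0.4127,  2.0152,  1.6337,  0.311 , -1.9633]), array([-0.5588,  0.5341,  1.9469,  1.8344,  0.3   , -2.1483])]
pin [array([-0.5538,  0.4077,  1.8992,  0.7335,  0.3488, -1.045 ]), array([-0.5271,  0.5235,  1.8343,  0.8168,  0.2989, -1.1135])]
0.1 F [ 0.6147 -0.1366  0.3228] op 0.093
```

```bash
cat >> h.py <<'E'
BK=.009
def phi(a):return np.radians(61)+a*np.radians(20)/1.4
E
python3 - <<'E'
from h import *
for p in(56,58,61):print(p,kin.ik(*barpose(0,np.radians(p),BK)),kin.ik(*barpose(0,np.radians(p),.09)))
for f in(65,72):print("pin",[kin.ik(*tip((x,-.2,z),np.radians(f),0,.0)) for x,z in((.0,.14),(.03,.1))])
print(kin.ik(*barpose(1.4,phi(1.4),BK)))
E
```

```text
56 None [-0.1417  0.0543  2.3382 -0.0066  0.1557  0.008 ]
58 None [-0.1417  0.0578  2.3101 -0.0044  0.2153  0.0057]
61 [-0.142   0.2981  2.2351 -0.0071  0.1023  0.0083] [-0.1418  0.0667  2.2674 -0.0027  0.3014  0.0041]
pin [array([-0.5173,  0.465 ,  1.7724,  0.3179,  0.5164, -0.6203]), array([-0.498 ,  0.5687,  1.717 ,  0.3327,  0.4659, -0.623 ])]
pin [array([-0.497 ,  0.4955,  1.6831,  0.1722,  0.6744, -0.4725]), array([-0.4796,  0.5961,  1.6267,  0.1742,  0.6284, -0.4622])]
[-0.1427  0.485   1.1824 -0.0001  1.3171  0.0008]
```

```bash
sed -i 's/radians(61)/radians(62)/' h.py; python3 - <<'E'
from h import *
p,o=barpose(0,phi(0),.09);bot.goto(p,o);st("pre")
p,o=barpose(0,phi(0),BK);bot.move_linear(p,.1);st("at bar",t.get_tcp_pos()-p)
fingers.clamp(25);st("clamped",t.get_grip_force())
im,d=eyes.capture("side");cv2.imwrite("pics/grasp.png",cv2.resize(im[110:300,180:400,::-1],(660,570)))
E
```

```text
0.89 pre F [ 0.2532  0.1766 -0.2718] op 0.0928
1.85 at bar [0.0001 0.     0.0003] F [-0.6725 -0.7821  0.2236] op 0.0929
3.09 clamped 25.000363290309906 F [-5.9475 -0.1755 -0.149 ] op 0.011
```

View pics/grasp.png

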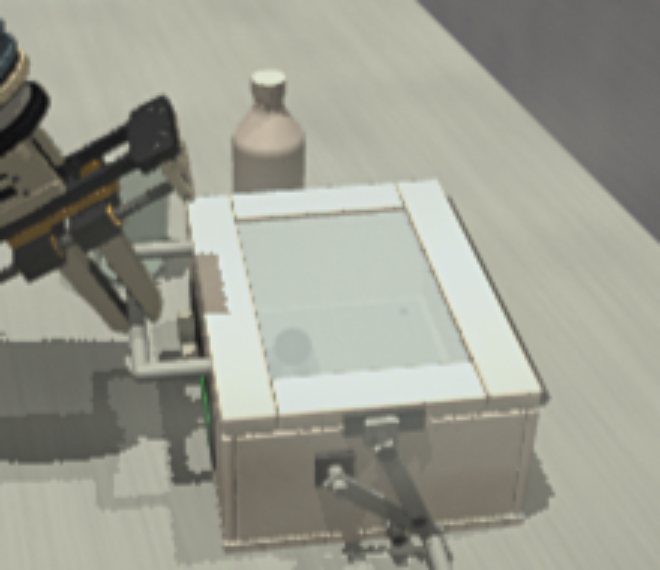

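The fingers hold the bar squarely, at about (145,310) in the crop, clear of the lid edge. Now I'll raise the lid while watching the force along the arc.

```bash
cat >> h.py <<'E'
def ft(a):
    F=t.get_ft_force()@B;return F@[np.sin(a),0,np.cos(a)],F@[-np.cos(a),0,np.sin(a)],F[1] # tangential(up), radial(out), lateral
def arc(a,vel,back=None):
    p,o=barpose(a,phi(a),BK);bot.move_linear(p,vel,o)
E
python3 - <<'E'
from h import *
for a in(.15,.35,.6,.85,1.05,1.2):
    arc(a,.13);f=ft(a);print(a,round(t.get_time_s(),2),np.round(f,1),round(t.get_opening(),4))
    if max(np.abs(f))>35:break
else:
    while a<1.53:
        a+=.025;arc(a,.06);f=ft(a);print(round(a,3),np.round(f,1))
        if f[0]<-26 or abs(f[1])>40:break
st("end",lidangle(t.get_tcp_pos(),phi(a)))
E
```

```text
0.15 3.58 [ 2.1 10.  -0.8] 0.0115
0.35 4.11 [ 3.1 17.4 -0.9] 0.0113
0.6 4.73 [ 1.  35.7 -1.4] 0.0113
4.73 end 0.6131674522526953 F [-28.8666  -1.4003  20.9638] op 0.0113
```

```bash
python3 - <<'E'
from h import *
a=.6;p0,o=barpose(a,phi(a),BK);r=B@[-np.cos(a),0,np.sin(a)]
print(t.get_tcp_pos()-p0, (B.T@(t.get_tcp_pos()-p0)))
for k in(.0015,.003,.0045):
    bot.move_linear(p0+k*r,.05);f=ft(a);e=B.T@(t.get_tcp_pos()-p0);print(k,np.round(f,1),e*1e3)
    if abs(f[1])<6:break
st()
E
```

```text
[-0.0028  0.0004 -0.0001] [-0.0028 -0.     -0.0001]
0.0015 [-2.6 14.1 -1.2] [-2.8784 -0.0712  0.1161]
0.003 [-7.7 -8.7 -2. ] [-2.8032 -0.1178  0.7356]
0.0045 [ -7.5 -23.   -2.2] [-2.8475 -0.1587  1.7901]
5.48 F [ 14.7799  -2.1547 -19.1418] op 0.0112
```

```bash
cat >> h.py <<'E'
def arck(a,k,vel):
    p,o=barpose(a,phi(a),BK);bot.move_linear(p+k*(B@[-np.cos(a),0,np.sin(a)]),vel,o)
    f=ft(a);k+=np.clip(f[1]/14e3,-.002,.002);print(round(a,3),np.round(f,1),"k",round(k*1e3,2),round(t.get_time_s(),2));return f,k
E
python3 - <<'E'
from h import *
k=.0026
for a in(.7,.8,.9,1.0,1.1,1.2):
    f,k=arck(a,k,.1)
    if max(np.abs(f))>45:break
else:
    while a<1.53:
        a+=.025;f,k=arck(a,k,.06)
        if f[0]<-24 or abs(f[1])>45:break
st("end",lidangle(t.get_tcp_pos(),phi(a)))
E
```

```text
0.7 [-0.3  7.6 -0.6] k 3.14 5.88
0.8 [ 0.7  3.8 -2.6] k 3.41 6.28
0.9 [ 0.1  4.5 -2.3] k 3.73 6.68
1.0 [ 1.1  3.6 -1.5] k 3.99 7.08
1.1 [ 1.7  4.6 -2.7] k 4.31 7.48
1.2 [ 1.6  3.5 -4.1] k 4.56 7.88
1.225 [-3.6  4.1 -3.5] k 4.85 8.14
1.25 [-5.   3.  -3.5] k 5.07 8.4
1.275 [-4.3  3.  -3.5] k 5.28 8.66
1.3 [-5.2  3.3 -2.9] k 5.52 8.92
1.325 [-5.5  2.1 -3.2] k 5.67 9.18
1.35 [-6.7  2.  -3.9] k 5.81 9.43
1.375 [-10.2   3.8  -3. ] k 6.08 9.69
1.4 [-24.2   7.4  -3.7] k 6.61 9.95
9.95 end 1.3857630556477205 F [-25.0588  -3.704    3.1872] op 0.0112
```

```bash
python3 - <<'E'
from h import *
f,k=arck(1.408,.0066,.05)
for a in list(np.arange(1.36,1.05,-.02)):
    f,k=arck(a,k,.06)
    if f[0]>14 or abs(f[1])>45:break
st("end",lidangle(t.get_tcp_pos(),phi(a)))
im,d=eyes.capture("side");cv2.imwrite("pics/lock.png",cv2.resize(im[40:340,160:420,::-1],(520,600)))
E
```

```text
1.408 [-31.    7.   -4.6] k 7.1 10.2
1.36 [ -5.4 -13.7  -3.7] k 6.12 10.56
1.34 [  0.9 -12.4  -3. ] k 5.24 10.81
1.32 [ 1.1 -9.6 -4.6] k 4.55 11.06
1.3 [ 0.7 -6.1 -3.8] k 4.12 11.31
1.28 [ 1.6 -3.7 -3.3] k 3.86 11.56
1.26 [ 2.6 -1.6 -3.6] k 3.74 11.81
1.24 [ 3.4 -0.6 -3.1] k 3.7 12.06
1.22 [ 3.7  2.  -2.7] k 3.84 12.31
1.2 [ 3.   5.5 -1.9] k 4.24 12.56
1.18 [ 9.5  1.1 -2.4] k 4.32 12.81
1.16 [21.5 -6.7 -1.7] k 3.84 13.06
13.06 end 1.1836311984991037 F [22.4097 -1.6627  2.4243] op 0.0111
```

View pics/lock.png

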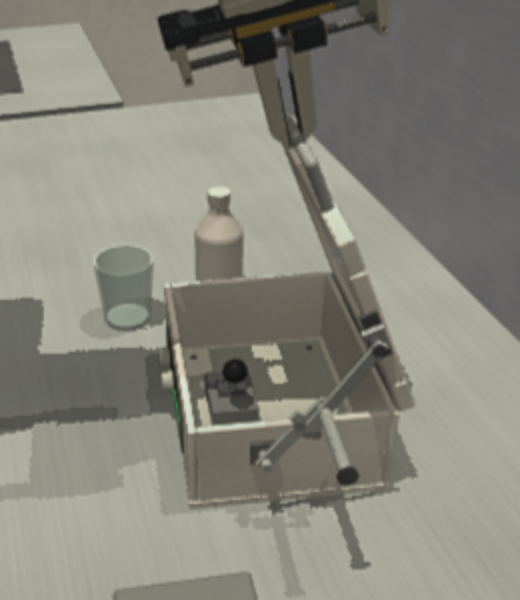

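The stay is straight with the lid resting on it. The ball is at (234,371) in the crop and the pin cap at (347,475). I'll release the bar and throw the lever next.

```bash
python3 - <<'E'
from h import *
b=ray("side",160+234/2,40+371/2,.084);print("ball local",B.T@(b-C0)); print("pin cap at y=-.245?",[B.T@(ray("side",160+347/2,40+475/2,z)-C0) for z in(.12,.13,.14)])
f,k=arck(1.182,.0042,.05)
fingers.open_gripper();st("open")
p,o=barpose(1.182,phi(1.182),.1);bot.move_linear(p,.2)
fingers.clamp(25)
q,o2=tip((-.04,-.075,.16),np.radians(75),1)
bot.move_linear(np.append((p+W((-.15,-.04,0))-W((0,0,0)))[:2],p[2]),.25);st()
bot.goto(q,o2);st("above")
q,o2=tip((-.04,-.075,.072),np.radians(75),1);bot.move_linear(q,.12);st("down")
im,d=eyes.capture("side");cv2.imwrite("pics/lever.png",cv2.resize(im[40:340,160:420,::-1],(520,600)))
E
```

```text
ball local [-0.0419 -0.0265  0.084 ]
pin cap at y=-.245? [array([ 0.0212, -0.2207,  0.12  ]), array([ 0.0177, -0.2303,  0.13  ]), array([ 0.0142, -0.2399,  0.14  ])]
1.182 [ 9.9  1.9 -2.2] k 4.34 13.37
14.71 open F [ 0.7573  0.2298 -0.2313] op 0.0932
17.52 F [ 0.2583 -0.4653 -0.4405] op 0.0005
18.98 above F [ 0.1132  0.5671 -0.2248] op 0.0006
19.87 down F [-0.3505 -0.5818 -0.4669] op 0.0005
```

View pics/lever.png

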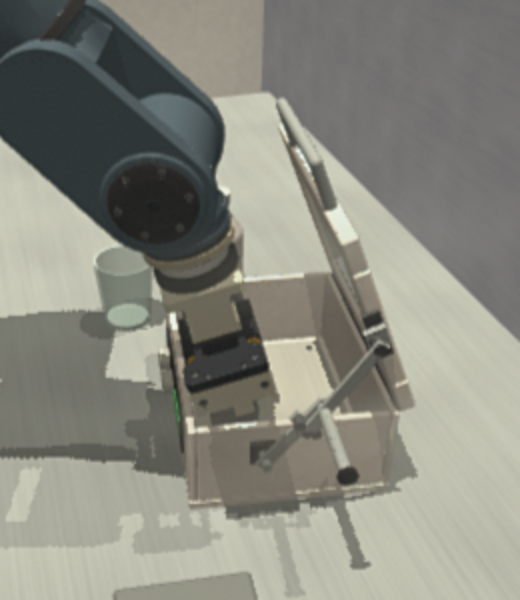

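The gripper is inside the enclosure to the right of the ball and the lid is still on the stay. I'll push the lever over.

```bash
python3 - <<'E'
from h import *
for y in(-.03,-.015,-.008,-.005,-.002,.001,.004,.007):
    q,o=tip((-.04,y,.072),np.radians(75),1);bot.move_linear(q,.08);F=t.get_ft_force()@B;print(y,F.round(1),round(t.get_time_s(),2))
    if F[1]<-12:break
q,o=tip((-.04,y-.02,.072),np.radians(75),1);bot.move_linear(q,.1)
q,o=tip((-.05,y-.02,.17),np.radians(75),1);bot.move_linear(q,.15)
q,o=tip((-.16,y-.02,.25),np.radians(75),1);bot.move_linear(q,.2);st()
im,d=eyes.capture("side");cv2.imwrite("pics/lever2.png",cv2.resize(im[170:340,200:400,::-1],(600,510)))
E
```

```text
-0.03 [ 0.5 -0.5 -0.4] 20.62
-0.015 [-0.5 -0.6  0.7] 20.96
-0.008 [ 0.4 -0.5 -0.2] 21.21
-0.005 [ 0.1  0.1 -0. ] 21.46
-0.002 [ 0.  -0.1  0. ] 21.71
0.001 [ -0.3 -11.9  -0.3] 21.96
0.004 [ -1.9 -33.    0.4] 22.21
24.2 F [-0.8656  0.6245 -0.376 ] op 0.0005
```

View pics/lever2.png

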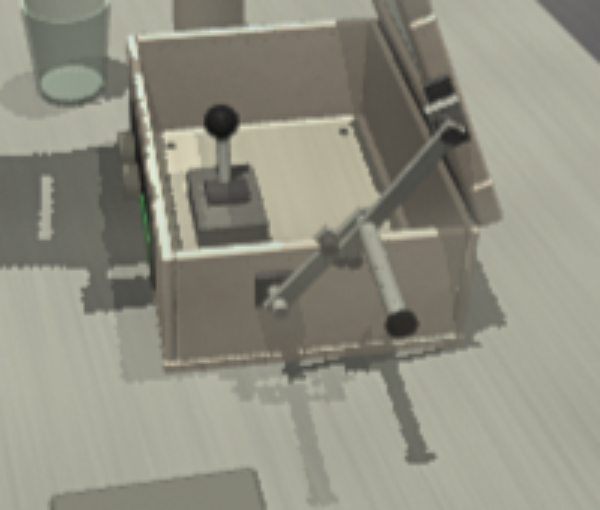

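The ball now leans left, at (222,120) in the crop. I'll regrasp the bar and lift the lid to free the stay.

```bash
python3 - <<'E'
from h import *
print("ball",B.T@(ray("side",274,210,.084)-C0))
p,o=barpose(1.184,phi(1.184),.1)
bot.move_linear(np.append((p+W((-.15,0,0))-W((0,0,0)))[:2],p[2]),.3)
fingers.open_gripper();bot.goto(p,o)
k=.0042;bot.move_linear(barpose(1.184,phi(1.184),BK)[0]+k*(B@[-np.cos(1.184),0,np.sin(1.184)]),.12);st("at bar")
fingers.clamp(25);st("clamp")
for a in(1.22,1.27,1.32,1.345,1.36,1.372,1.384,1.396):
    f,k=arck(a,k,.07)
    if f[0]<-15 or abs(f[1])>45:break
print("lid",lidangle(t.get_tcp_pos(),phi(a)))
E
```

```text
ball [-0.0399  0.0279  0.084 ]
28.68 at bar F [-0.5061 -0.0911 -0.5556] op 0.0929
29.93 clamp F [ 9.611   0.2805 -3.6303] op 0.0111
1.22 [-1.6 -1.5 -0.1] k 4.09 30.21
1.27 [ 0.  -2.5 -0.1] k 3.92 30.54
1.32 [ 0.9 -1.  -0.1] k 3.84 30.88
1.345 [-2.3  1.2 -1.2] k 3.93 31.12
1.36 [-3.8  3.2 -1.2] k 4.16 31.38
1.372 [-7.   3.1 -1.6] k 4.38 31.62
1.384 [-14.1   6.7  -2.8] k 4.86 31.88
1.396 [-22.    7.   -1.9] k 5.36 32.12
lid 1.3835219435082793
```

```bash
cat >> h.py <<'E'
PH=np.radians(65)
def pin(th,gap):
    o,z=ori(PH);th=np.radians(th);P=np.array([-.03+.0785*np.cos(th),-.205,.07+.0785*np.sin(th)])
    return W(P)-z*(.006+gap+bot.tcp_to_tips),o
E
python3 - <<'E'
from h import *
f,k=arck(1.384,.0049,.05)
fingers.open_gripper()
p,o=barpose(1.384,phi(1.384),.1);bot.move_linear(p,.25)
fingers.clamp(25)
im,d=eyes.capture("side");cv2.imwrite("pics/freed.png",cv2.resize(im[170:340,200:400,::-1],(600,510)))
q,o=pin(51,.06)
m=W((-.12,-.205,0));m[2]=.40;bot.move_linear(m,.35)
bot.goto(q,o);st("pre pin")
q,o=pin(51,.012);bot.move_linear(q,.12);st("near")
im,d=eyes.capture("side");cv2.imwrite("pics/nearpin.png",cv2.resize(im[170:340,200:400,::-1],(600,510)))
E
```

```text
1.384 [-14.8   4.7  -2.1] k 5.24 32.38
37.48 pre pin F [-0.0971 -0.361   0.6323] op 0.0004
38.03 near F [-0.8462  0.3911 -0.9918] op 0.0003
```

View pics/nearpin.png

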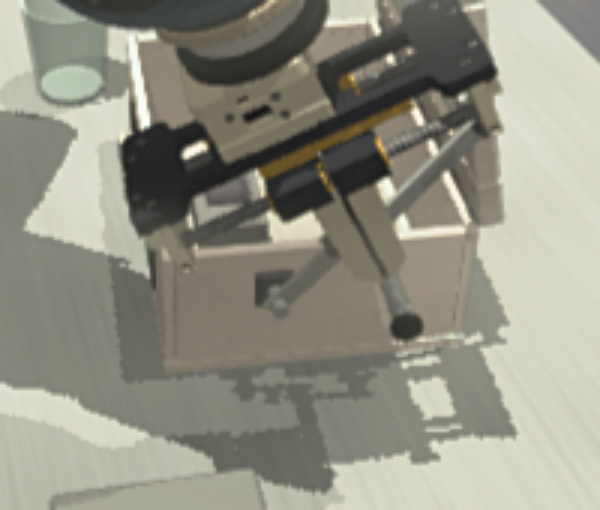

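The fingertips sit just above the pin, at (388,285) in the crop, and the forces read zero. Now I'll push the knee with a force guard.

```bash
python3 - <<'E'
from h import *
q,o=pin(51,.004);bot.move_linear(q,.05);st("pre")
for th in np.arange(51,19,-2.):
    q,o=pin(th,0);bot.move_linear(q,.08);F=t.get_ft_force()@B;print(th,F.round(1),round(t.get_time_s(),2))
    if np.linalg.norm(F)>24:break
E
```

```text
38.39 pre F [ 1.1632 -0.2396 -0.0977] op 0.0008
51.0 [-0.6  1.   0.3] 38.64
49.0 [-2.8  1.2  2.2] 38.89
47.0 [-3.4 -1.   2.9] 39.14
45.0 [-4.6 -0.9  3.3] 39.39
43.0 [-5.6 -0.3  4.1] 39.64
41.0 [-6.6 -0.4  3.4] 39.89
39.0 [-7.2 -0.5  4.6] 40.14
37.0 [-9.1 -0.8  4.8] 40.39
35.0 [-9.9 -0.6  6. ] 40.64
33.0 [-11.1  -0.3   6.9] 40.89
31.0 [-11.5   0.    7. ] 41.14
29.0 [-12.9  -0.8   7.5] 41.39
27.0 [-13.9  -1.3   7.7] 41.64
25.0 [-14.7  -0.5   9.3] 41.89
23.0 [-15.9  -0.2   9. ] 42.14
21.0 [-16.4   0.4   9.7] 42.39
```

```bash
python3 - <<'E'
from h import *
a,d=eyes.capture("side");b,d2=eyes.capture("scene");np.savez("pics/f.npz",a=a,b=b,d=d,d2=d2)
cv2.imwrite("pics/fold.png",np.hstack([cv2.resize(a[40:340,160:420,::-1],(400,462)),cv2.resize(b[90:290,100:273,::-1],(400,462))]))
E
```

View pics/fold.png

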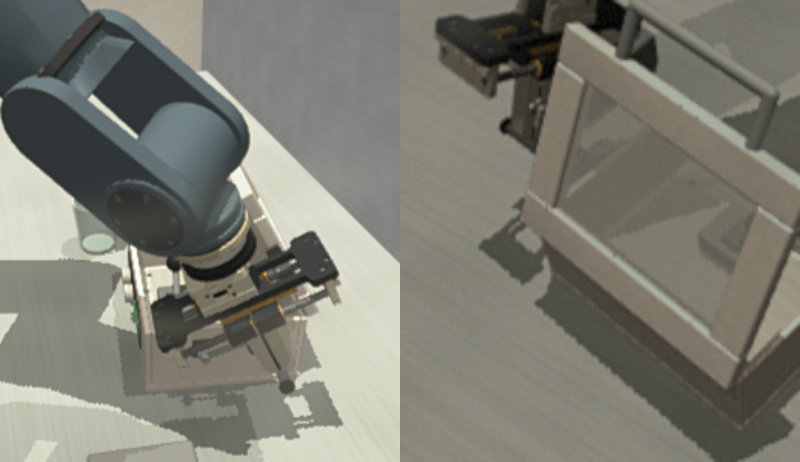

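The knee is moving: the cap went from about (335,278) to (346,290) in the full image. I'll check the knee and lid angles numerically.

```bash
python3 - <<'E'
from h import *
K,R,T=cam("side")
for th in range(55,-50,-8):
    r=np.radians(th);w=W((-.03+.0785*np.cos(r),-.243,.07+.0785*np.sin(r)));c=K@(R@w+T);print(th,(c[:2]/c[2]).round(0))
z=np.load("pics/f.npz");P=cloud("scene",z["d2"]);L=(P-C0)@B
m=(z["d2"]>0)&(abs(L[...,1])<.06)&(L[...,2]>.29)&(L[...,2]<.4)&(L[...,0]>-.1)&(L[...,0]<.12)
q=L[m];print(m.sum(),np.median(q,0));a=np.arctan2(q[:,2]-.1,.1-q[:,0]);print(np.percentile(a,[5,50,95]))
E
```

```text
55 [334. 281.]
47 [339. 284.]
39 [343. 287.]
31 [346. 291.]
23 [349. 295.]
15 [350. 299.]
7 [351. 303.]
-1 [350. 308.]
-9 [349. 312.]
-17 [347. 317.]
-25 [344. 321.]
-33 [341. 325.]
-41 [337. 328.]
-49 [332. 332.]
425 [-0.0095  0.0027  0.3246]
[1.0953 1.1165 1.1253]
```

The knee is folded about 25° from straight with the lid near 1.1. I'll back off, regrasp the bar and lower the lid.

```bash
python3 - <<'E'
from h import *
q,o=pin(21,.06);bot.move_linear(q,.15)
m=W((-.12,-.205,0));m[2]=.36;bot.move_linear(m,.3)
a=1.1;k=.004
fingers.open_gripper();p,o=barpose(a,phi(a),.1);bot.goto(p,o);st("above bar")
bot.move_linear(barpose(a,phi(a),BK)[0]+k*(B@[-np.cos(a),0,np.sin(a)]),.12);st("at bar")
fingers.clamp(25);st("clamp")
for a in(1.05,.95,.85,.75,.65,.55,.45,.35,.25,.17,.1,.06):
    f,k=arck(a,k,.1)
    if abs(f[0])>16 or abs(f[1])>45:break
print("lid",lidangle(t.get_tcp_pos(),phi(a)))
E
```

```text
46.33 above bar F [-1.1931 -0.3705  0.1217] op 0.0927
47.2 at bar F [0.819  0.4434 0.2432] op 0.0927
48.45 clamp F [-9.7702  0.4983  3.7787] op 0.0113
1.05 [-3.1  7.7  0.4] k 4.55 48.73
0.95 [-4.6  5.3  0.5] k 4.93 49.12
0.85 [-3.9 -0.3  3.4] k 4.9 49.52
0.75 [-4.2 -3.3  4.5] k 4.67 49.92
0.65 [-4.5 -2.7  3.8] k 4.47 50.33
0.55 [-5.1 -3.7  5.2] k 4.21 50.73
0.45 [-6.1 -3.9  4.3] k 3.93 51.12
0.35 [-5.4 -2.8  4.7] k 3.72 51.52
0.25 [-5.9 -2.4  2.8] k 3.55 51.92
0.17 [-5.8 -1.8  2.8] k 3.42 52.27
0.1 [-6.  -2.2  2. ] k 3.26 52.6
0.06 [-6.2 -3.1  1.5] k 3.04 52.85
lid 0.09120341359338764
```

```bash
python3 - <<'E'
from h import *
k=.003
def ph(a):return phi(max(a,0))
for a in(.04,.02,.005,-.008,-.02,-.03,-.04,-.05):
    p,o=barpose(a,ph(a),BK);bot.move_linear(p+k*(B@[-np.cos(a),0,np.sin(a)]),.05,o)
    f=ft(a);k+=np.clip(f[1]/14e3,-.002,.002);print(a,np.round(f,1),round(lidangle(t.get_tcp_pos(),ph(a)),4),round(t.get_time_s(),2))
    if f[0]>12 or abs(f[1])>40:break
E
```

```text
0.04 [-5.5 -1.   1. ] 0.0711 53.1
0.02 [-4.8  0.5  1.6] 0.0506 53.35
0.005 [-1.5 -0.2  2.2] 0.0364 53.6
-0.008 [11.2  4.9  0.9] 0.0284 53.85
-0.02 [16.3  2.4  1.3] 0.0208 54.1
```

```bash
python3 - <<'E'
from h import *
fingers.open_gripper();st("open")
p=t.get_tcp_pos();z=ori(phi(0))[1];bot.move_linear(p-z*.1,.15);st("away")
a,d=eyes.capture("side");b,d2=eyes.capture("scene")
for n,dd in(("side",d),("scene",d2)):
    z0=np.load(f"pics/{n}0.npz")["d"]
    for nm,DD in(("before",z0),("now",dd)):
        P=cloud(n,DD);L=(P-C0)@B
        m=(DD>0)&(abs(L[...,0]+.085)<.012)&(abs(L[...,1])<.12)&(L[...,2]>.08)&(L[...,2]<.2)
        g=(DD>0)&(abs(L[...,0]+.145)<.012)&(abs(L[...,1])<.08)&(L[...,2]>.09)&(L[...,2]<.2)
        print(n,nm,"front edge z",np.median(L[m][:,2]),"bar top",np.percentile(L[g][:,2],90))
cv2.imwrite("pics/end.png",np.hstack([cv2.resize(a[110:384,140:400,::-1],(400,422)),cv2.resize(b[80:300,130:380,::-1],(400,352)) if 0 else cv2.resize(b[80:300,130:380,::-1],(400,422))]))
E
```

```text
55.44 open F [ 0.3347 -0.3121 -0.339 ] op 0.0932
56.26 away F [ 0.6868 -0.3365 -0.1463] op 0.0926
side before front edge z 0.11563772312462325 bar top 0.11408088348779909
side now front edge z 0.11557763448907739 bar top 0.11414999485500266
scene before front edge z 0.11771227820412257 bar top 0.11669872755963855
scene now front edge z 0.11785529602297139 bar top 0.11664006946992293
```

View pics/end.png

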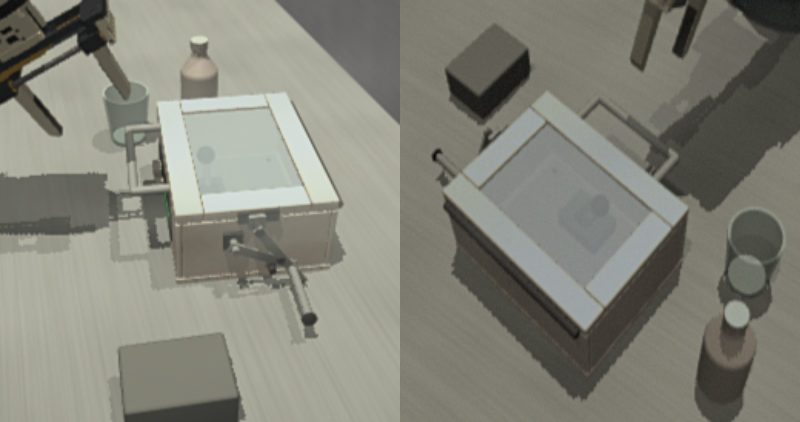

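The lid is shut at the same heights as before (bar top 0.114 m in the side view, 0.117 m in the scene view). The lever ball leans left, at (600,205) in the right half of the picture, the stay is folded, the bystanders look undisturbed, and the robot is clear.

```bash
python3 -c "
from plant import workorder;print(workorder.sign_off())"
```

```text
the job is handed in; nothing more can be done
None
```

The job is handed in: the transport-lock lever is thrown fully over, the stay was freed and folded, the lid is shut, the bottle, beaker and box look undisturbed in the final pictures, and the clock stood at about 56 s.

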